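# Load the cedar stand, squeeze its button and raise it to the second stop

## Robot

A 6-joint arm with a two-finger parallel gripper is mounted at the origin on the work surface. World frame = base frame: x ahead of the robot, y to its left, z up, the work surface at z = 0. Lengths are in m, angles in degrees, forces in N, time in s.
With the tool pointing down it reaches from about 0.4 to 0.825 m from the base axis. Payload 7 kg.
Tool frame: the origin (TCP) lies midway between the tips of the shut fingers; the grasp point (between the pads) lies 19 mm behind it; z points along the fingers, y is the direction in which the jaws open and shut (so a half turn about z gives the same grasp; the last joint's range is limited). The gripper opens to 88 mm and grips with 3 to 60 N. Pads are 19 mm wide; open, the fingers measure 130 mm over their backs; the gripper's body (78 mm by 193 mm) begins 47 mm behind the grasp point.
Start: joints at [16.507, 20.546, 0.682, 0, -70.136, -16.507], TCP at [0.675, -0, 0.195] pointing down, gripper open.
Joint ranges: [-176.03, 176.03], [-82.01, 121.73], [-58.28, 71.71], [-173.87, 95.51], [-174.79, -0.11], [-173.66, 173.66]. Speed limits (degrees/s): [136.94, 136.94, 172.46, 180, 180, 180].

## Interface

Orientations are given as [roll, pitch, yaw] about the fixed x, y, z axes, in that order (R = Rz(yaw) Ry(pitch) Rx(roll)).
In Python, from plant import r gives the robot as it stands.
- The arm moves only by the tool carry_out, never from a script. Its argument "motion" is one flat list of numbers, 7 for each row, row after row: the turn, a rotation vector about the tool's x, y, z in degrees, then the shift along the tool's x, y, z in cm, then the finger opening in cm, from 0 to 8.76. A call has 1 to 20 rows; each row shifts and turns the commanded pose from where the row before left it, along the tool's axes as they then stand; what a row does not reach is not made up. A row lasts 1/12 s, in which the tool goes at most 41.7 mm and 7.16 degrees, less where a joint would pass 70% of its speed; a pose out of reach is approached as far as the arm can. A call is refused whole if a number of a shift passes 4.17 or a number of a turn 7.16, either way. A call with a gripper value outside its range is refused whole. The fingers move at their own pace and stop on an object; "grip_force" is the grip in N (left out, the last holds). Time passes only in rows, so rows that do not move let the fingers close. It gives the time, the measured TCP pose, the force and the opening at its end, in the units of the state.
- r.get_state(): the state, without advancing time (a new reading comes with each control period).
- r.capture(name): name is "scene" or "side" or "wrist"; returns a dict with "pixels" (384x512x3 uint8, red, green, blue), "K" (3x3 intrinsics, pixels), "R" (3x3) and "t" (3): a world point X has camera coordinates R X + t. Camera axes: x right, y down, z forward; pixel columns grow to the right and rows downward; lengths in m; the calibration is good to about 2 mm. A picture is of the moment at which its call begins. There is no depth.
- r.close_job(): hands the job in, once; it reports no verdict.
The state is a dict: "time_s": time; "joints": joint angles; "qd": joint speeds; "joint_torque": joint torques, N m; "tcp_pos": TCP position; "eef_rot": TCP orientation; "contact_force": force on the tool from outside, world axes, zero at the start; "moment": the same for the moment, N m; "gripper_width": finger opening in m.
Only numpy, scipy, OpenCV 4.12 (cv2) and the standard library are available. Lean on these libraries where they do the work, as an engineer would, in place of code of your own. Each camera call takes 0.05 s, during which the arm holds its last target. There are 200 camera calls.

## Task

Take the round cedar plug (the cylinder, not the square block or the ball) out of the pocket tray, leave it in the small dish of the telescoping stand and let go of it. Then squeeze the button on the side of the stand's head, pull the head straight up past the first stop to the second stop, the end of its travel, and finish while still holding it up there with the button squeezed in and the plug still in the dish. Leave everything else where it is.

Things in the scene. Friction and masses are not known exactly. Their poses are not given: they have to be found in the camera images.
- stand: fixed telescoping scent stand of silver metal: round foot 120 mm across and 12 mm high, upright tube 24 mm across with its top at z = 125 mm. Origin: centre of the foot's underside; z up; +y is the side with the button, -x the side with the dish
- head: the stand's square head, 26 mm (x) by 30 mm (y) by 36 mm high, on the rod that slides in the tube; with the stand down it spans z = 130 to 166 mm. It carries the dish: an arm 10 mm wide runs along its -x axis, at the foot of the head, to a round metal dish centred 78 mm from the head's axis. Axes as the stand's; its origin lies 148 mm below the middle of the head block
- head_grip (a point): middle of the head block, where to grip: one finger on the button face (+y) and one on the opposite plain face (-y), so closing the fingers along y presses the button. Axes as the stand's
- button_face (a point): middle of the outer face of the round black push button, 14 mm across, on the head's +y face; it stands 5 mm proud when out (35 mm over button and head) and is flush with the head face when squeezed in
- button (a joint): travel of the button in m: 0 out, about 0.005 flush with the head, 0.006 at most. Spring: 3 N to start, 7 N at flush. Pressed more than 3 mm it frees the catch; let out, the catch locks the head at home, at the first stop or at the second stop
- lift (a joint): height of the head above its home in m: 0 down (start), 0.045 first stop, 0.090 second stop and hard end of travel. With the button in it slides freely past the first stop; lifting takes about 4 N and it sinks when let go with the catch free. With the button out the catch blocks it
- dish_floor (a point): centre of the dish's inner floor: 40 mm across at the floor, 50 mm at the rim, rim 6 mm above the floor; 132 mm above the cabinet top when the stand is down. Axes as the stand's
- plug: the round cedar plug: upright cylinder 16 mm across, 30 mm tall, 11 to 16 g. Origin: centre of its underside. It starts upright in one of the tray's three pockets
- tray: fixed dark wooden pocket tray, 70 mm (x) by 175 mm (y) by 12 mm high, with three square pockets 20 mm wide and 7 mm deep (floor 5 mm above the cabinet top) in a row along its y axis at -55, 0 and 55 mm. Origin: centre of its underside
- block: square cedar block, 15 by 15 mm, 30 mm tall, in another pocket; leave it. Origin: centre of its underside
- ball_center (a point): centre of the cedar ball, 19 mm across, in another pocket; leave it
- rabbit: small white porcelain rabbit, 45 mm long, 62 mm tall; bystander; its origin is the centre of its underside
- cup: red hard silicone cup, 76 mm across, 85 mm tall; bystander; its origin is the centre of its underside
- brush: white plastic clothes brush, 45 by 205 mm along y, 30 mm tall, lying behind the rabbit; bystander; its origin is the centre of its underside below the joint of handle and head
There are look-alikes about, which are no part of the job. What is shaped like the plug but red or turquoise is not meant.

How it is judged (in metres and radians):
On the way, in this order (a step that is already met when the one before it is completed fails the run):
1. the round plug rests in the dish, let go, with the stand still down (horizontal distance between plug and dish_floor below 0.026 m and z of plug in the frame of dish_floor between -0.004 and 0.018 m and contact force between the fingers and plug below 0.05 N and linear speed of plug below 0.03 m/s and value of joint lift below 0.008 m), for 0.2 s.
2. the button is squeezed in while the head is still down (value of joint button above 0.003 m and value of joint lift below 0.02 m), for 0.1 s.
At the end, for the whole second after the job is handed in: Head raised over 83 mm of 90 and still, held by the fingers (over 2 N on the head), button over 3 mm in; plug untouched by the fingers, in the dish (underside centre within 26 mm of the dish centre, at most 18 mm above its floor) (horizontal distance between plug and dish_floor below 0.026 m and z of plug in the frame of dish_floor between -0.004 and 0.018 m and value of joint lift above 0.083 m and value of joint button above 0.003 m and contact force between the fingers and head above 2 N and velocity of joint lift between -0.01 and 0.01 m/s and contact force between the fingers and plug below 0.05 N); the arm keeps its last pose, push and grip.
It fails at once if the square block or the ball is moved more than 20 mm (distance of any of block, ball_center from where it was at the start of the episode above 0.02 m).
It fails at once if the rabbit, cup or brush is moved more than 30 mm (distance of any of rabbit, cup, brush from where it was at the start of the episode above 0.03 m).
It also fails if it takes over 45 s, if anything falls off the work surface, if the arm or the gripper's body presses on something with over 40 N, if the wrist force passes 120 N, or if a joint passes its speed limit or range.

## Working session

There is one attempt and no reset: what is moved stays moved. The work goes in short steps, Python scripts to look and compute and a tool call to move; the robot and the scene stay as the last step left them, time stands still between calls to the robot, and variables do not carry over. Pictures are saved under pics/ and viewed, about 8 in all and at most 12, crops included, and the job is handed in when it is done.

Besides the shell and the picture viewer there is one more tool, called after "Call:" in YAML: its name, and indented under it one key for each argument. carry_out: Moves the arm, as the interface text tells. Its arguments: {"type":"object","properties":{"motion":{"type":"array"},"grip_force":{"type":"number"}},"required":["motion"]}

```bash
mkdir -p pics; python3 - <<'E'
from plant import r
import cv2,pickle
d={}
for n in("scene","side","wrist"):
    c=r.capture(n);d[n]=c;cv2.imwrite(f"pics/{n}0.png",c["pixels"][:,:,::-1])
    print(n,c["K"].round(1).tolist(),c["R"].round(3).tolist(),c["t"].round(3).tolist())
pickle.dump(d,open("c0.pkl","wb"))
print(r.get_state())
E
```

```text
scene [[441.2, 0.0, 259.4], [0.0, 441.2, 191.0], [0.0, 0.0, 1.0]] [[-0.848, 0.53, 0.009], [0.315, 0.518, -0.795], [-0.426, -0.671, -0.606]] [0.519, -0.123, 1.214]
side [[350.0, 0.0, 247.6], [0.0, 350.0, 188.5], [0.0, 0.0, 1.0]] [[0.909, -0.416, -0.008], [-0.23, -0.487, -0.843], [0.346, 0.768, -0.539]] [-0.576, 0.244, 0.487]
wrist [[319.9, 0.0, 252.1], [0.0, 319.9, 181.7], [0.0, 0.0, 1.0]] [[-1.0, 0.001, 0.002], [0.001, 0.957, 0.291], [-0.001, 0.291, -0.957]] [0.674, -0.037, 0.392]
{'time_s': 0.15, 'joints': array([ 1.65082139e+01,  2.05826649e+01,  6.44754532e-01, -1.14302283e-02,
       -7.01358014e+01, -1.65078385e+01]), 'qd': array([-0.08929991, -0.14725086,  0.11212636,  0.07687088, -0.02941769,
       -0.05507603]), 'joint_torque': array([ 1.39394037e-04, -5.83274567e+01,  2.93289685e+01,  7.00122759e+00,
        8.75052094e-03, -9.76538854e-05]), 'tcp_pos': array([ 6.74588449e-01, -3.84917706e-05,  1.94032454e-01]), 'eef_rot': array([ 1.79926273e+02, -1.06428254e-02, -9.00035086e+01]), 'contact_force': array([-0.48303382,  0.15047057, -0.09845549]), 'moment': array([ 0.068738  ,  0.04399875, -0.01016331]), 'gripper_width': 0.0877124250820915}
```

View pics/scene0.png

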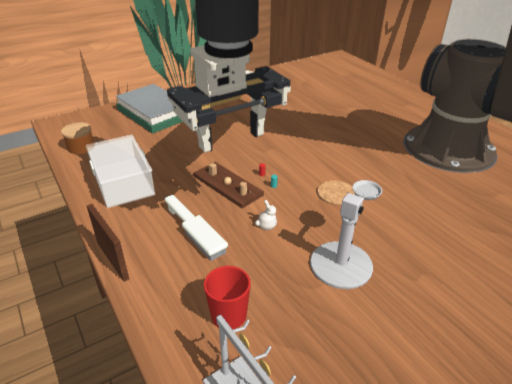

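View pics/side0.png

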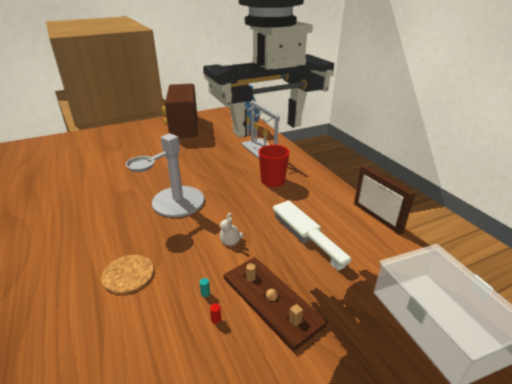

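View pics/wrist0.png

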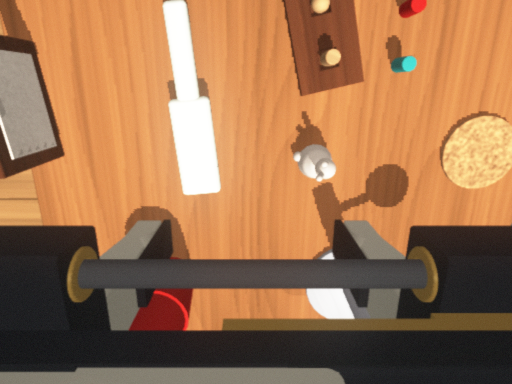

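Tray pieces: scene (213,169), (228,181), (243,188); side (296,316), (271,295), (251,271). The middle one is the ball. The one at the rabbit end, wrist (330,58), has a round top and looks like the plug. The far one, side (296,316), looks square. The red and turquoise cylinders are look-alikes. I'll confirm with a crop and measure.

```bash
cat > h.py <<'E'
import numpy as np,cv2,pickle
def ray(c,uv):
    d=c["R"].T@np.linalg.inv(c["K"])@np.array([uv[0],uv[1],1.]);return -c["R"].T@c["t"],d/np.linalg.norm(d)
def plane(c,uv,z):
    o,d=ray(c,uv);return o+d*(z-o[2])/d[2]
def tri(*obs):
    A=0;b=0
    for c,uv in obs:
        o,d=ray(c,uv);P=np.eye(3)-np.outer(d,d);A=A+P;b=b+P@o
    return np.linalg.solve(A,b)
def proj(c,X):
    p=c["K"]@(c["R"]@np.array(X)+c["t"]);return p[:2]/p[2]
E
python3 - <<'E'
from h import *
d=pickle.load(open("c0.pkl","rb"));S,D,W=d["scene"],d["side"],d["wrist"]
crop=lambda c,x,y,w:cv2.resize(c["pixels"][y:y+w,x:x+w,::-1],(395,395),interpolation=cv2.INTER_CUBIC)
a=np.hstack([crop(D,220,245,115),crop(W,280,0,100)])
cv2.imwrite("pics/crop1.png",a)
b=np.hstack([crop(S,300,170,125),crop(D,115,125,100)])
cv2.imwrite("pics/crop2.png",b)
# blobs: bright grey
for n,c in(("scene",S),("side",D)):
    hsv=cv2.cvtColor(c["pixels"],cv2.COLOR_RGB2HSV)
    m=((hsv[...,1]<60)&(hsv[...,2]>90)).astype(np.uint8)
    k,l,s,ce=cv2.connectedComponentsWithStats(m)
    for i in range(1,k):
        if 60<s[i,4]<6000:print(n,s[i].tolist(),ce[i].round(1))
for nm,a,b in(("plugtop",(243,184),(251,266)),("ball",(228,181),(271,295)),("blocktop",(213,165),(296,310))):
    print(nm,tri((S,a),(D,b)).round(4), plane(S,a,.035).round(3),plane(D,b,.035).round(3))
E
```

```text
scene [441, 0, 71, 48, 2721] [478.6  21.2]
scene [209, 42, 39, 7, 175] [227.7  44.7]
scene [190, 45, 63, 52, 1883] [218.2  72.1]
scene [116, 84, 96, 68, 2167] [162.  110.4]
scene [277, 86, 14, 19, 124] [284.1  93.5]
scene [433, 103, 57, 20, 266] [461. 117.]
scene [251, 104, 16, 32, 263] [259.7 117.4]
scene [0, 128, 38, 24, 555] [ 17.2 139.1]
scene [88, 135, 67, 72, 3399] [120.8 170.4]
scene [468, 155, 29, 17, 74] [486.7 164.9]
scene [449, 160, 12, 8, 70] [454.7 163.3]
scene [310, 180, 72, 109, 3531] [346.2 244.7]
scene [165, 195, 63, 65, 1414] [197.9 229. ]
scene [255, 200, 22, 30, 365] [267.2 217.3]
scene [203, 315, 71, 69, 2023] [237.2 360.7]
side [248, 78, 41, 11, 241] [268.5  83.4]
side [126, 133, 78, 84, 2250] [170.3 182.4]
side [359, 176, 44, 49, 1204] [380.2 199.7]
side [273, 201, 78, 69, 1469] [310.7 232.1]
side [221, 214, 21, 31, 367] [229.  232.2]
plugtop [ 0.5919 -0.1045  0.0319] [ 0.594 -0.101  0.035] [ 0.591 -0.107  0.035]
ball [ 0.6025 -0.1581  0.0111] [ 0.618 -0.129  0.035] [ 0.592 -0.176  0.035]
blocktop [ 0.6144 -0.2125  0.0301] [ 0.617 -0.205  0.035] [ 0.613 -0.216  0.035]
```

View pics/crop1.png

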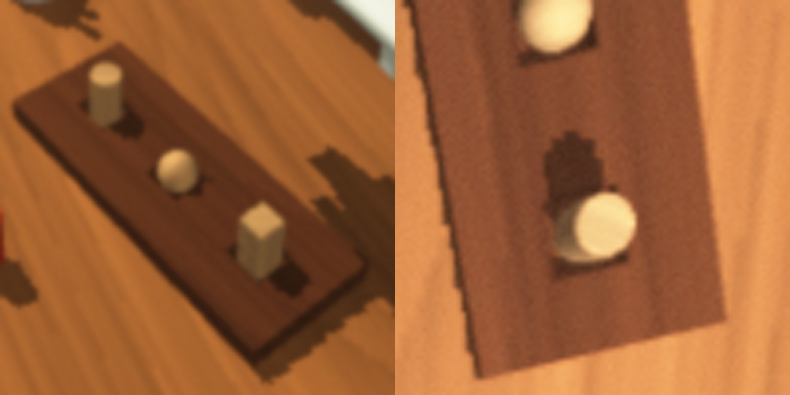

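View pics/crop2.png

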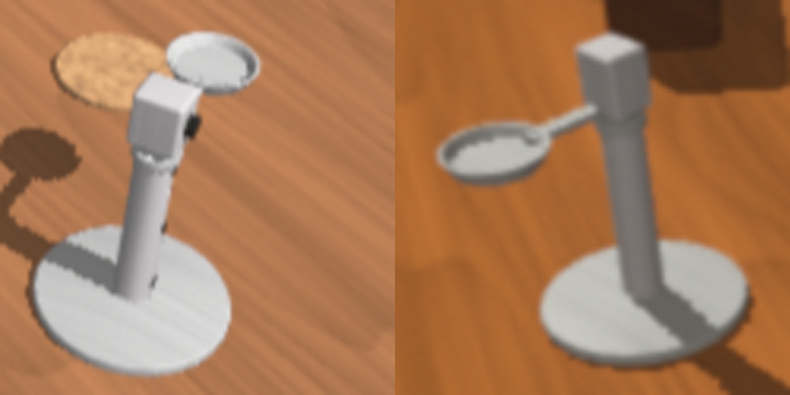

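The crop confirms it: the plug is the round-topped piece at the rabbit end, wrist (333,57). The square block is at the far end. The dish is at scene (367,189) and side (140,163), and the button is on the head's side facing the robot base.

```bash
python3 - <<'E'
from h import *
d=pickle.load(open("c0.pkl","rb"));S,D,W=d["scene"],d["side"],d["wrist"]
for nm,a,b,z in(("dishrim",(367.2,189.3),(140.3,163),.138),("headtop",(353.2,200.1),(170.2,137.2),.166),("foot",(342.1,263.4),(178.2,200.7),.012),("button",(361,210),None,.148),("plugtop",(243,184),(251,265),.035)):
    print(nm,plane(S,a,z).round(4),b and plane(D,b,z).round(4),b and tri((S,a),(D,b)).round(4))
W_=lambda u,v,z:plane(W,((u-395)/3.95+280,v/3.95),z).round(4)
print("plug wrist",W_(606,225,.035)); e=W_(725,320,.012)-W_(480,378,.012);print("tray edge",e,np.degrees(np.arctan2(e[1],e[0])))
print("rabbit",plane(S,(267,228),0).round(3),plane(S,(267,205),.06).round(3),"cup",plane(S,(229,285),.085).round(3))
print("turq",plane(S,(274,187),0).round(3),"red",plane(S,(263,175),0).round(3))
E
```

```text
dishrim [0.4735 0.1553 0.138 ] [0.4689 0.1428 0.138 ] [0.4694 0.1515 0.1338]
headtop [0.5448 0.191  0.166 ] [0.5398 0.1747 0.166 ] [0.5413 0.1868 0.1612]
foot [0.5456 0.1919 0.012 ] [0.537  0.1692 0.012 ] [0.5392 0.185  0.0018]
button [0.5344 0.203  0.148 ] None None
plugtop [ 0.5939 -0.1008  0.035 ] [ 0.5916 -0.1052  0.035 ] [ 0.5925 -0.1033  0.0329]
plug wrist [ 0.5906 -0.1062  0.035 ]
tray edge [-0.0682 -0.0157  0.    ] -167.03606531905933
rabbit [0.606 0.021 0.   ] [0.605 0.017 0.06 ] cup [0.784 0.182 0.085]
turq [ 0.513 -0.093  0.   ] red [ 0.509 -0.149  0.   ]
```

Call:
carry_out:
  motion: [0,0,0,1.8,1.4,1.0,5,0,0,0,1.8,1.4,1.0,5,0,0,0,1.8,1.4,1.0,5,0,0,0,1.8,1.4,1.5,5,0,0,0,1.8,1.4,1.5,5,0,0,0,1.45,1.35,1.5,5,0,0,0,0,0,0,5,0,0,0,0,0,0,5,0,0,0,0,0,0,5]
  grip_force: 8

```text
time_s: 0.9
tcp_pos: [0.5921, -0.1045, 0.1202]
eef_rot: [-180.0, -0.0, -90.0]
contact_force: [0.3, 0.3, 0.7]
gripper_width: 0.0502
```

```bash
python3 - <<'E'
from plant import r
from h import *
c=r.capture("wrist");cv2.imwrite("pics/w1.png",c["pixels"][:,:,::-1]);pickle.dump(c,open("c1.pkl","wb"))
s=r.get_state();print(s["tcp_pos"],s["eef_rot"],proj(c,s["tcp_pos"]),proj(c,[.5915,-.1045,.035]))
E
```

```text
[ 0.59249585 -0.10417476  0.12039354] [-1.79930468e+02 -5.22544453e-03 -8.99759936e+01] [250.68080111 214.17554318] [252.2570448  176.91155769]
```

View pics/w1.png

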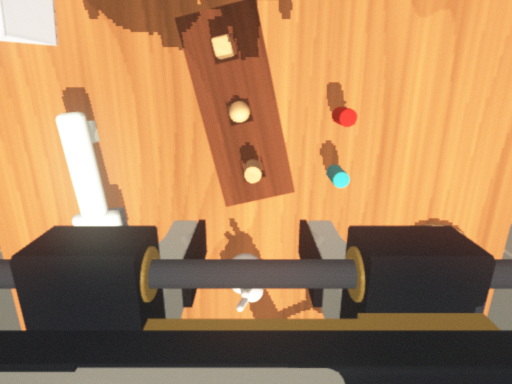

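The wrist view shows the plug top at (253,175), 2 px from the prediction, so the plug is at about (0.591, -0.106). The block (223,47) and ball (240,112) are clear of the fingers. Descending to grip.

Call:
carry_out:
  motion: [0,0,0,0.15,0.1,2,5,0,0,0,0,0,2,5,0,0,0,0,0,2,5,0,0,0,0,0,2,5,0,0,0,0,0,1.5,5,0,0,0,0,0,0.8,5,0,0,0,0,0,0,5,0,0,0,0,0,0,5,0,0,0,0,0,0,1,0,0,0,0,0,0,1,0,0,0,0,0,0,1,0,0,0,0,0,0,1,0,0,0,0,0,0,1,0,0,0,0,0,0,1,0,0,0,0,0,0,1,0,0,0,0,0,0,1]
  grip_force: 8

```text
time_s: 2.28
tcp_pos: [0.5905, -0.1061, 0.0168]
eef_rot: [-180.0, 0.0, -90.0]
contact_force: [0.6, 0.0, 0.2]
gripper_width: 0.0107
```

The opening is 10.7 mm but the plug is 16 mm across, so the grasp is suspect. Looking again.

```bash
python3 - <<'E'
from plant import r
from h import *
a=[]
for n,X in(("scene",(.59,-.106,.03)),("side",(.59,-.106,.03))):
    c=r.capture(n);u,v=proj(c,X).astype(int);print(n,u-50,v-50)
    a.append(cv2.resize(c["pixels"][v-50:v+50,u-50:u+50,::-1],(390,390),interpolation=cv2.INTER_CUBIC))
cv2.imwrite("pics/g1.png",np.hstack(a));s=r.get_state();print(s["tcp_pos"],s["gripper_width"])
E
```

```text
scene 193 134
side 200 217
[ 0.59042806 -0.10604819  0.01673751] 0.00975133137964969
```

View pics/g1.png

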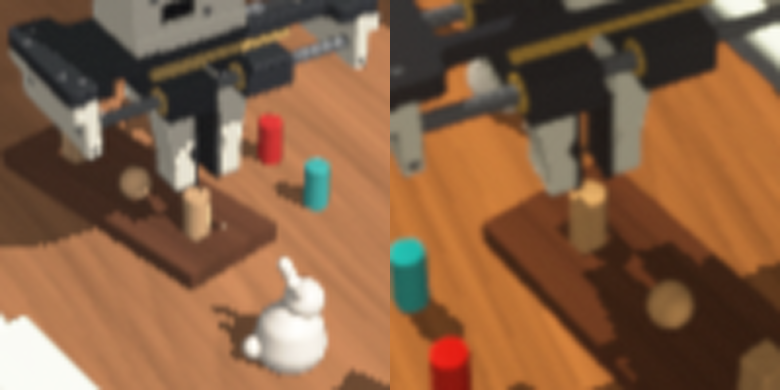

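The plug is upright and untouched in its pocket, crop (197,210). The finger tips have closed at or above its top, at (185,185) and (232,170), even though the TCP reads z = 0.017. Triangulating the tips.

```bash
python3 - <<'E'
from plant import r
from h import *
S=r.capture("scene");D=r.capture("side")
s=r.get_state();print(s["tcp_pos"],proj(S,s["tcp_pos"]),proj(D,s["tcp_pos"]))
d=pickle.load(open("c0.pkl","rb"))
for n,c in(("scene",S),("side",D)): print(np.abs(c["R"]-d[n]["R"]).max(),np.abs(c["t"]-d[n]["t"]).max())
P=lambda c,o,x,y:(o[0]+x/3.9,o[1]+y/3.9)
s_=lambda x,y:(S,(193+x/3.9,134+y/3.9)); d_=lambda x,y:(D,(200+(x-390)/3.9,217+y/3.9))
print("tips mid",tri(s_(206,180),d_(595,182)))
print("plug top",tri(s_(197,193),d_(588,187)),"plug base visible",tri(s_(197,236),d_(587,248)))
print("F",tri(s_(180,186),d_(628,172)),tri(s_(232,172),d_(563,190)))
E
```

```text
[ 0.59045992 -0.10600824  0.01671323] [243.25383293 188.74274633] [250.60862858 273.23189882]
0.0 0.0
0.0 0.0
tips mid [ 0.58892696 -0.10590521  0.04035406]
plug top [ 0.59147526 -0.10355534  0.03373119] plug base visible [ 0.58991985 -0.10637856 -0.0006901 ]
F [ 0.60468978 -0.10764377  0.04107815] [ 0.57334321 -0.10430349  0.04102732]
```

```bash
python3 - <<'E'
from h import *
d=pickle.load(open("c0.pkl","rb"));S,D=d["scene"],d["side"]
for a,b in(((207,150),(296,125)),((257,137),(242,136))): print(tri((S,a),(D,b)).round(4))
for n in("scene","side"):
    c=d[n];u,v=proj(c,[.675,0,.195]);print(n,u,v)
a=[cv2.resize(c["pixels"][y:y+90,x:x+120,::-1],(395,296),interpolation=cv2.INTER_CUBIC) for c,x,y in((S,180,70),(D,210,60))]
cv2.imwrite("pics/t0.png",np.hstack(a))
E
```

```text
[7.262e-01 5.000e-04 2.235e-01]
[0.6252 0.0052 0.2207]
scene 231.3872480361614 155.2454893317665
side 268.3345819739417 145.3851441699088
```

View pics/t0.png

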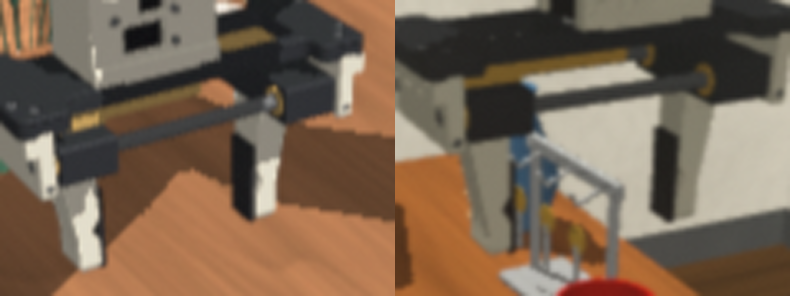

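Both views put the tips about 25 mm above the reported TCP, now and at the start: about 0.222 against 0.194, and 0.041 against 0.017. Lateral agreement is good, and the plug top triangulates to 0.034, so the cameras are right. I'll treat the true tip as the reported TCP plus 25 mm in z. Next: open, go 2.2 cm lower watching the force, and grip.

Call:
carry_out:
  motion: [0,0,0,0,0,0,5,0,0,0,0,0,0,5,0,0,0,0,0,0,5,0,0,0,0,0,0,5,0,0,0,0,0,0.8,5,0,0,0,0,0,0.7,5,0,0,0,0,0,0.5,5,0,0,0,0,0,0.2,5,0,0,0,0,0,0,5]

```text
time_s: 3.23
tcp_pos: [0.5897, -0.1061, -0.0064]
eef_rot: [179.9, -0.0, -90.0]
contact_force: [0.7, 0.5, 0.5]
gripper_width: 0.0498
```

Call:
carry_out:
  motion: [0,0,0,0,0,0,1,0,0,0,0,0,0,1,0,0,0,0,0,0,1,0,0,0,0,0,0,1,0,0,0,0,0,0,1,0,0,0,0,0,0,1,0,0,0,0,0,0,1,0,0,0,0,0,0,1,0,0,0,0,0,0,1]
  grip_force: 8

```text
time_s: 3.98
tcp_pos: [0.5906, -0.106, -0.0051]
eef_rot: [-180.0, -0.0, -90.0]
contact_force: [-0.9, -0.1, 1.3]
gripper_width: 0.0159
```

The plug is gripped at 15.9 mm. Lifting it, then carrying it to a viewpoint where the wrist camera sees the dish and head.

Call:
carry_out:
  motion: [0,0,0,0,0,-2,1,0,0,0,0,0,-3.5,1,0,0,0,0,0,-3.5,1,0,0,0,0,0,-3.5,1,0,0,0,0,0,-3.5,1,0,0,0,0,0,-3.5,1,0,0,0,-3.1,0.82,0,1,0,0,0,-3.1,0.82,0,1,0,0,0,-3.1,0.82,0,1,0,0,0,-3.1,0.82,0,1,0,0,0,-3.1,0.82,0,1,0,0,0,-3.1,0.82,0,1,0,0,0,-3.1,0.82,0,1,0,0,0,-3.1,0.82,0,1,0,0,0,-3.1,0.82,0,1,0,0,0,-3.1,0.82,0,1,0,0,0,-3.1,0.82,0,1,0,0,0,0,0,0,1,0,0,0,0,0,0,1,0,0,0,0,0,0,1]

```text
time_s: 5.65
tcp_pos: [0.5, 0.2349, 0.1896]
eef_rot: [180.0, -0.0, -90.0]
contact_force: [1.3, -0.9, -0.1]
gripper_width: 0.0156
```

```bash
python3 - <<'E'
from plant import r
from h import *
o={n:r.capture(n) for n in("wrist","scene","side")};pickle.dump(o,open("c2.pkl","wb"))
c=o["wrist"]
s=r.get_state();print(s["tcp_pos"],s["eef_rot"],s["gripper_width"])
a=[c["pixels"][:,:,::-1][:300]]
for n in("scene","side"):
    k=o[n];u,v=proj(k,s["tcp_pos"]+[0,0,.01]).astype(int);u=max(u,60);v=max(v,60);print(n,u-60,v-60);a.append(cv2.resize(k["pixels"][v-60:v+60,u-60:u+60,::-1],(256,256),interpolation=cv2.INTER_CUBIC))
cv2.imwrite("pics/w2.png",np.vstack([a[0],np.hstack(a[1:])]))
E
```

```text
[0.50047276 0.23402711 0.18977116] [ 1.79995936e+02 -7.10545670e-03 -9.00690474e+01] 0.015596446410001307
scene 334 129
side 82 55
```

View pics/w2.png

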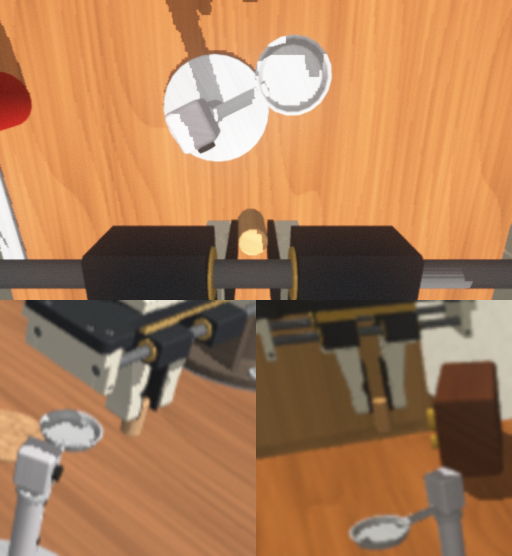

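The plug is held between the fingers at wrist (252,235). The dish rim is centred at (293.5,75.5), the foot disc at (216,107.5) and the button at (206,147).

```bash
python3 - <<'E'
from h import *
o=pickle.load(open("c2.pkl","rb"));c=o["wrist"];S,D=o["scene"],o["side"]
d=plane(c,(293.5,75.5),.138);f=plane(c,(216,107.5),.012);b=plane(c,(206,147),.148)
v=f-d;print("dish",d,"foot",f,"btn",b,np.hypot(*v[:2]),"yaw",np.degrees(np.arctan2(v[1],v[0])))
k=120/256
# plug bottom & finger tip in scene/side crops
s_=lambda x,y:(S,(334+x*k,129+(y-300)*k)); d_=lambda x,y:(D,(82+(x-256)*k,55+(y-300)*k))
print("plug bottom",tri(s_(133,430),d_(382,429)),"tip level",tri(s_(133,405),d_(380,403)))
y=np.radians(np.degrees(np.arctan2(v[1],v[0])));R=np.array([[np.cos(y),-np.sin(y)],[np.sin(y),np.cos(y)]])
print("pred btn",f[:2]+R@[0,.02])
for q in(-13,13):
  for w in(-15,15): 
    for z in(.130,.166):print(q,w,z,proj(c,[*(f[:2]+R@[q/1e3,w/1e3]),z]).round(0))
hsv=cv2.cvtColor(c["pixels"],cv2.COLOR_RGB2HSV)
m=((hsv[...,1]<70)&(hsv[...,2]>80)).astype(np.uint8);m[200:]=0;m[:,:150]=0
n,l,s,ce=cv2.connectedComponentsWithStats(m);print([x.tolist() for x in s if x[4]>300])
E
```

```text
dish [0.46967481 0.14938393 0.138     ] foot [0.539943   0.18029044 0.012     ] btn [0.53329291 0.1994868  0.148     ] 0.07676477551021575 yaw 23.74164168987979
plug bottom [0.49755358 0.23633101 0.1985721 ] tip level [0.50108946 0.23488574 0.22376612]
pred btn [0.53189074 0.19859784]
-13 -15 0.13 [206.  92.]
-13 -15 0.166 [198.  94.]
-13 15 0.13 [223. 129.]
-13 15 0.166 [218. 136.]
13 -15 0.13 [175. 107.]
13 -15 0.166 [163. 110.]
13 15 0.13 [193. 142.]
13 15 0.166 [184. 152.]
[[0, 0, 512, 384, 183023], [164, 35, 168, 127, 13585]]
```

The predicted head corners match the image. Stand axis is at (0.540, 0.1805), yaw about 24.5°, dish at (0.4695, 0.149). The plug's underside is at the reported z plus 10 mm. Turning the jaws to the stand's y, moving over the dish and lowering.

Call:
carry_out:
  motion: [0,0,7.1,0,0,0,1,0,0,7.1,0,0,0,1,0,0,7.1,0,0,0,1,0,0,7.1,0,0,0,1,0,0,7.1,0,0,0,1,0,0,7.1,0,0,0,1,0,0,7.1,0,0,0,1,0,0,7.1,0,0,0,1,0,0,7.1,0,0,0,1,0,0,1.6,0,0,0,1,0,0,0,2.11,-2.18,0,1,0,0,0,2.11,-2.18,0,1,0,0,0,2.11,-2.18,0,1,0,0,0,0,0,0,1,0,0,0,0,0,1.5,1,0,0,0,0,0,1.5,1,0,0,0,0,0,1.5,1,0,0,0,0,0,1.2,1,0,0,0,0,0,0,1,0,0,0,0,0,0,1]

```text
time_s: 7.47
tcp_pos: [0.4698, 0.1483, 0.1327]
eef_rot: [-180.0, -0.1, -155.6]
contact_force: [-0.2, 0.1, 1.1]
gripper_width: 0.0153
```

```bash
python3 - <<'E'
from plant import r
from h import *
s=r.get_state();print(s["tcp_pos"],s["eef_rot"],s["gripper_width"])
a=[]
for n in("scene","side"):
    k=r.capture(n);u,v=proj(k,[.48,.15,.14]).astype(int);print(n,u-50,v-50);a.append(cv2.resize(k["pixels"][v-50:v+50,u-50:u+50,::-1],(390,390),interpolation=cv2.INTER_CUBIC))
cv2.imwrite("pics/p1.png",np.hstack(a))
E
```

```text
[0.46977854 0.14829356 0.13268968] [-1.79972389e+02 -6.03694089e-02 -1.55564966e+02] 0.015277083154065618
scene 312 138
side 95 109
```

View pics/p1.png

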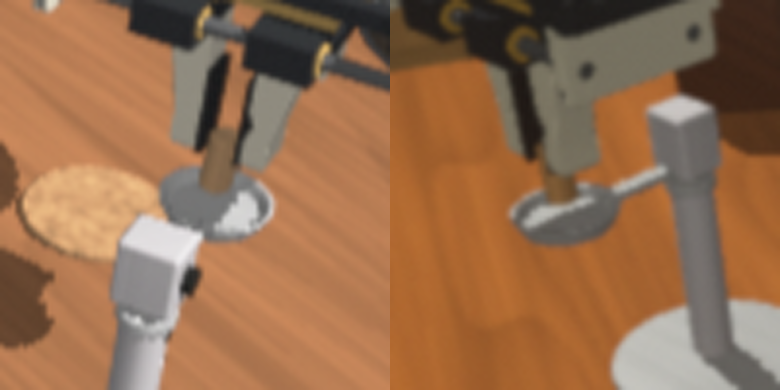

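The plug hangs upright over the dish, with its underside about 11 mm above the floor and centred at scene crop (213,192). Lowering the rest.

Call:
carry_out:
  motion: [0,0,0,0,0,0.4,1,0,0,0,0,0,0.3,1,0,0,0,0,0,0.2,1,0,0,0,0,0,0.1,1,0,0,0,0,0,0,1,0,0,0,0,0,0,1]

```text
time_s: 8.07
tcp_pos: [0.4698, 0.1493, 0.1228]
eef_rot: [-180.0, -0.0, -155.5]
contact_force: [-0.4, -0.3, -0.4]
gripper_width: 0.0157
```

Call:
carry_out:
  motion: [0,0,0,0,0,0.1,1,0,0,0,0,0,0,1,0,0,0,0,0,0,1.8,0,0,0,0,0,0,2.2,0,0,0,0,0,0,3,0,0,0,0,0,0,4,0,0,0,0,0,0,4,0,0,0,0,0,0,4,0,0,0,0,0,0,4]

```text
time_s: 8.82
tcp_pos: [0.4698, 0.1492, 0.1218]
eef_rot: [-180.0, 0.0, -155.5]
contact_force: [1.3, 0.0, 0.6]
gripper_width: 0.0397
```

Call:
carry_out:
  motion: [0,0,0,0,0,-1,4,0,0,0,0,0,-2,4,0,0,0,0,0,-2.5,5,0,0,0,0,0,-2,7,0,0,0,0,0,0,7,0,0,0,0,0,0,7]

```text
time_s: 9.32
tcp_pos: [0.4705, 0.1498, 0.1986]
eef_rot: [180.0, 0.2, -155.5]
contact_force: [0.7, -0.5, -0.6]
gripper_width: 0.0613
```

```bash
python3 - <<'E'
from plant import r
from h import *
s=r.get_state();print(s["tcp_pos"],s["eef_rot"],s["gripper_width"])
a=[]
for n in("scene","side"):
    k=r.capture(n);u,v=proj(k,[.49,.155,.14]).astype(int);print(n,u-50,v-50);a.append(cv2.resize(k["pixels"][v-50:v+50,u-50:u+50,::-1],(390,390),interpolation=cv2.INTER_CUBIC))
cv2.imwrite("pics/p2.png",np.hstack(a))
E
```

```text
[0.47048458 0.14976544 0.19858097] [ 179.95408926    0.18394462 -155.4931408 ] 0.061264680993717485
scene 310 141
side 99 107
```

View pics/p2.png

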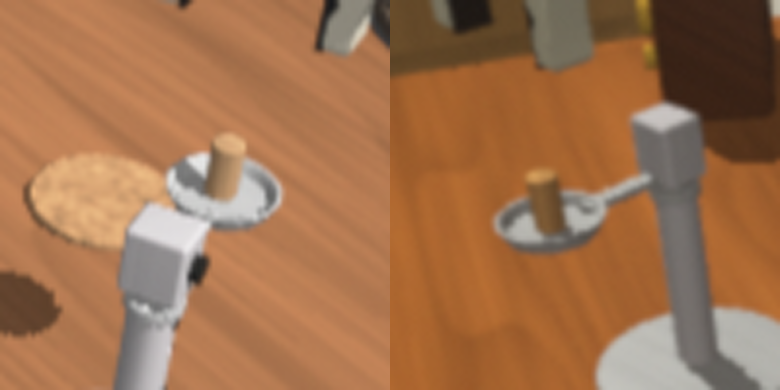

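The plug stands upright and free in the dish, scene crop (227,168). Now moving 7.7 cm along the stand's +x over the head and lowering the open fingers around it. Reported z of 0.105 should put the tips at about 0.130.

Call:
carry_out:
  motion: [0,0,0,-2.5,0,0,7,0,0,0,-2.6,0,0,7,0,0,0,-2.6,-0.06,0,7,0,0,0,0,0,0,7,0,0,0,0,0,2,7,0,0,0,0,0,2,7,0,0,0,0,0,2,7,0,0,0,0,0,2,7,0,0,0,0,0,1,7,0,0,0,0,0,0.2,7,0,0,0,0,0,0,7,0,0,0,0,0,0,7]
  grip_force: 20

```text
time_s: 10.42
tcp_pos: [0.5406, 0.1808, 0.1055]
eef_rot: [-180.0, 0.0, -155.5]
contact_force: [0.3, -0.1, -0.2]
gripper_width: 0.0699
```

Call:
carry_out:
  motion: [0,0,0,0,0,0,5,0,0,0,0,0,0,4,0,0,0,0,0,0,3,0,0,0,0,0,0,2,0,0,0,0,0,0,2,0,0,0,0,0,0,2,0,0,0,0,0,0,2,0,0,0,0,0,0,2,0,0,0,0,0,0,2]

```text
time_s: 11.17
tcp_pos: [0.5396, 0.1827, 0.1052]
eef_rot: [179.9, 0.1, -155.4]
contact_force: [-6.5, 9.1, 4.4]
gripper_width: 0.0294
```

The opening is 29.4 mm, so the button is flush. An 11 N side load along +tool y means I'm about 2 mm off centre. I'll shift to relieve that and start the lift.

Call:
carry_out:
  motion: [0,0,0,0,0.1,0,2,0,0,0,0,0.1,0,2,0,0,0,0,0,0,2,0,0,0,0,0,0,2,0,0,0,0,0,-0.1,2,0,0,0,0,0,-0.2,2,0,0,0,0,0,-0.3,2,0,0,0,0,0,-0.4,2,0,0,0,0,0,0,2,0,0,0,0,0,0,2]

```text
time_s: 12.0
tcp_pos: [0.5396, 0.1827, 0.1152]
eef_rot: [180.0, 0.1, -155.5]
contact_force: [1.7, 4.4, -2.0]
gripper_width: 0.03
```

The head is sliding freely: up 10 mm with only 2 N down and the opening still at 30 mm. Continuing to 88 mm.

Call:
carry_out:
  motion: [0,0,0,0,0,-0.2,2,0,0,0,0,0,-0.4,2,0,0,0,0,0,-0.5,2,0,0,0,0,0,-0.5,2,0,0,0,0,0,-0.5,2,0,0,0,0,0,-0.5,2,0,0,0,0,0,-0.5,2,0,0,0,0,0,-0.5,2,0,0,0,0,0,-0.5,2,0,0,0,0,0,-0.5,2,0,0,0,0,0,-0.5,2,0,0,0,0,0,-0.5,2,0,0,0,0,0,-0.5,2,0,0,0,0,0,-0.5,2,0,0,0,0,0,-0.5,2,0,0,0,0,0,-0.4,2,0,0,0,0,0,-0.2,2,0,0,0,0,0,-0.1,2,0,0,0,0,0,0,2,0,0,0,0,0,0,2]

```text
time_s: 13.67
tcp_pos: [0.5395, 0.1826, 0.1929]
eef_rot: [180.0, 0.0, -155.5]
contact_force: [2.8, 4.2, -1.8]
gripper_width: 0.0297
```

Call:
carry_out:
  motion: [0,0,0,0,0,-0.1,2,0,0,0,0,0,-0.1,2,0,0,0,0,0,-0.1,2,0,0,0,0,0,0,2,0,0,0,0,0,0,2,0,0,0,0,0,0,2]

```text
time_s: 14.17
tcp_pos: [0.5394, 0.1827, 0.1952]
eef_rot: [180.0, 0.0, -155.5]
contact_force: [4.5, 4.3, -5.8]
gripper_width: 0.0304
```

```bash
python3 - <<'E'
from plant import r
from h import *
s=r.get_state();print(s["tcp_pos"],s["contact_force"],s["gripper_width"],s["qd"].round(2))
a=[]
for n in("scene","side"):
    k=r.capture(n);u,v=proj(k,[.50,.16,.23]).astype(int);print(n,u-50,v-50,proj(k,[.469,.1485,.222]));a.append(cv2.resize(k["pixels"][max(v-50,0):v+50,max(u-50,0):u+50,::-1],(390,390),interpolation=cv2.INTER_CUBIC))
cv2.imwrite("pics/end.png",np.hstack(a))
E
```

```text
[0.53944117 0.18265453 0.19520744] [ 4.52787326  4.28064777 -5.80605294] 0.03038074762216722 [-0.02 -0.04  0.02  0.02  0.02 -0.1 ]
scene 316 102 [373.88092119 148.60983289]
side 96 62 [131.8713233  121.39246069]
```

View pics/end.png

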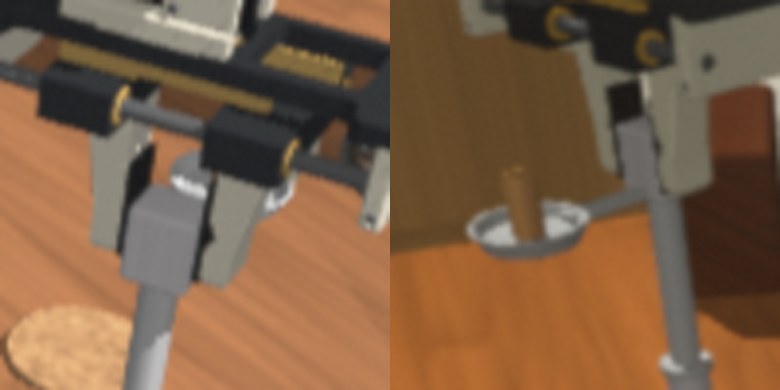

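The last view shows the head gripped on both faces and the rod extended. The plug stands in the dish at side crop (522,205). The dish floor is at about (528,232), where 90 mm of lift predicts (530,232). The opening is 30.4 mm, so the button is about flush, and the downward force rose to 5.8 N at the end stop. Handing in.

```bash
python3 -c "
from plant import r
print(r.close_job())"
```

```text
the job is handed in; nothing more can be done
None
```

I put the round cedar plug in the dish and let go of it. I then squeezed the button and lifted the head past the first stop to the second, and handed the job in while holding it there. It took about 14 s of the 45 s allowed; no verdict is reported back.

**Last checks:**
- **Lift:** the arm rose 90 mm while gripping the head, and the downward force went from 2 to 6 N, which fits the end stop. In the side view the dish floor is within a pixel of where a 90 mm lift should put it.
- **Button:** the finger opening was 30.4 mm with a 20 N grip set, so the button is about flush with the head.
- **Plug:** it stands in the dish, clear of the fingers.

**What disagreed:**
- **Finger height:** the cameras put the finger tips about 25 mm above the reported TCP, so my first close shut above the plug without touching it. I corrected for that from then on.
- **Centring on the head:** I was about 2 mm off centre, which gave an 11 N side load. I eased it with a 2 mm shift, and about 6 N remained at the end.
- **Bystanders:** I did not look again at the block, ball, rabbit, cup and brush after the lift. Nothing in the forces or paths suggested contact.

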